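Feed the jig block along the fence with the push stick

TASK

Pick up the wooden push stick and, with its nose, feed the jig block along the fence of the feed board until it meets the end stop, keeping the block against the fence all the way and your fingers off the block. Then lay the push stick down flat on the bench, off the feed board.

Things in the scene. Friction and masses are not known exactly. Their poses are not given: they have to be found in the camera images.
- feed_board: Fixed plywood board 260 x 100 x 15 mm. Origin: centre of its underside; x along the feed, y towards the fence, z up. Fence: strip along the whole far edge, inner face y = +30, top z = 45 mm. End stop: strip across the lane at the end away to the robot's right, face x = +110, y -20 to +30, top z = 40 mm. The -x end and -y side are open. x points away and to the robot's right.
- jig_block: Loose darker wooden block, two screw heads in its top, 80 (x) x 50 (y) x 40 mm high, about 0.25 kg, on the feed board beside the fence (gap 0 to 2 mm), axes as the board's within 2 degrees. Origin: centre of its underside. In the board's frame it meets the stop with its origin at x = +70 mm and the fence at y = +5 mm.
- push_stick: Loose light wooden push stick, 0.15 kg, lying on the bench on the robot's side of the board: strip 135 x 24 x 20 mm with an upright grip 50 long, 24 wide, top z = 62 mm. Origin: on the underside below the grip's centre (near the centre of mass); x to the flat nose, a dark rubber cap, at x = +75 mm (heel at -60), z up. Starts pointing along the feed within 20 degrees. Grip it across its width.

How it is judged (in metres and radians):
On the way, in this order (a step that is already met when the one before it is completed fails the run):
1. the push stick, off the bench, pushes the block past the middle of the lane (contact force between push_stick and jig_block above 0.2 N and height (world z) of push_stick above 0.008 m and x of jig_block in the frame of feed_board between 0 and 0.058 m), for 0.1 s.
2. the block has met the end stop (within 10 mm) (x of jig_block in the frame of feed_board above 0.06 m), for 0.2 s.
At the end, for the whole second after the job is handed in: The jig block stands on the feed board within 10 mm of the end stop and of the fence and within 10 degrees of the fence's direction; the push stick lies flat on its underside on the bench (within 10 degrees), not on the board; both are at rest and released (x of jig_block in the frame of feed_board above 0.06 m and y of jig_block in the frame of feed_board above -0.005 m and z of jig_block in the frame of feed_board below 0.02 m and angle between the x axis of jig_block and the x axis of feed_board, either way round below 0.175 rad and height (world z) of push_stick between -0.01 and 0.007 m and angle between push_stick's own z axis and vertical below 0.175 rad and linear speed of each of push_stick, jig_block below 0.02 m/s); the robot touches nothing.
It fails at once if the block strays more than 12 mm from the fence or turns more than 12 degrees from it (y of jig_block in the frame of feed_board below -0.007 m or angle between the x axis of jig_block and the x axis of feed_board, either way round above 0.21 rad).
It fails at once if the block is lifted off the board by more than 10 mm (z of jig_block in the frame of feed_board above 0.025 m).
It fails at once if the fingers or the arm touch the block (contact force between any of the fingers, the arm and jig_block above 0.5 N).
It also fails if it takes over 54 s, if anything falls off the work surface, if the arm or the gripper's body presses on something with over 40 N, if the wrist force passes 120 N, or if a joint passes its speed limit or range.

ROBOT

A 6-joint arm with a two-finger parallel gripper is mounted at the origin on a cart in front of the work surface, level with it; the furniture and walls round the work are solid. World frame = base frame: x ahead of the robot, y to its left, z up, the work surface at z = 0. Lengths are in mm, angles in rad, forces in N, time in s.
With the tool pointing down it reaches from about 350 to 975 mm from the base axis. Payload 7.1 kg.
Tool frame: the origin (TCP) lies between the finger pads; the fingertips stand 19 mm ahead of it and the grasp point (between the pads) is the TCP (ctrl.tcp_to_tips is the distance from the TCP to the fingertips, in mm); z points along the fingers, y is the line along which they close (so a half turn about z gives the same grasp; the last joint's range is limited). The gripper opens to 88 mm and grips with 3 to 60 N. Pads are 20 mm wide; open, the fingers measure 115 mm over their backs; the gripper's body (75 mm by 178 mm) begins 61 mm behind the grasp point.
Start: joints at [1.095, 0.423, 1.63, -0, 1.089, -0.019], TCP at [275.641, 560.916, 204.575] pointing down, gripper open.
Joint ranges: [-3, 3], [-0.9, 2.11], [0.09, 2.58], [-1.31, 4.45], [0.11, 2.69], [-2.54, 2.54]. Speed limits (rad/s): [2.39, 2.39, 3.01, 3.14, 3.14, 3.14].

INTERFACE

Orientations are given as a rotation vector (axis times angle).
In Python, from workcell import status, optics, ctrl gives the robot as it stands. The module is installed in compiled form; this text tells all that it offers.
- The arm moves only by the shell command python3 -m inch 'ROWS'. ROWS is JSON, a list that holds one entry, the list of rows, each a list of 7 numbers: the shift along the tool's x, y, z in mm, then the turn, a rotation vector about the tool's x, y, z in rad, then the opening in per cent of the stroke, from 0 (shut) to 100 (fully open). A call has 1 to 20 rows; each row is the pose to reach, as a shift and turn from the pose commanded when the call began, along the tool's axes at that moment; what a row does not reach only later rows make up. A row lasts 1/10 s, in which the tool goes at most 50 mm and 8.59 degrees, less where a joint would pass 70% of its speed; a pose out of reach is approached as far as the arm can. A call with a gripper value outside its range is refused whole. The fingers move at their own pace and stop on an object; the grip force is fixed at half the most. Time passes only in rows, so rows that repeat a pose let the fingers close. It gives the time, the measured TCP pose, the force, the opening and the grip force at its end, in the units of the state.
- status.get_obs(): the state, without advancing time (a new reading comes with each control period).
- optics.get_image(name): name is "scene" or "top" or "wrist"; returns a dict with "frame" (384x512x3 uint8, red, green, blue), "fx", "fy", "cx", "cy" (pixels), "k1" (the pictures are not rectified: a ray, as slopes to the right and down, at radius r is drawn at 1 + k1 r^2 times it, then the intrinsics apply), "rvec" (rotation vector, rad) and "tvec" (3), from world to camera coordinates, as OpenCV has them; the wrist camera has in their place "hand_eye" (4x4, takes a point from camera to tool coordinates, whose origin is the TCP and whose axes are the flange's). Camera axes: x right, y down, z forward; pixel columns grow to the right and rows downward; lengths in mm; the calibration is good to about 2 mm. A picture is of the moment at which its call begins: read the wrist's pose just before it. There is no depth.
- ctrl.close_job(): hands the job in; it is judged then, once.
The state is a dict: "t": time; "qpos": joint angles; "qvel": joint speeds; "joint_torque": joint torques, N m; "ee_pos": TCP position; "orientation": TCP orientation; "ft_force": force on the tool from outside, world axes, zero at the start; "moment": the same for the moment, N m; "width": finger opening in mm; "grasp_force": force on a finger pad.
Only numpy, scipy, OpenCV 4.12 (cv2) and the standard library are available. Lean on these libraries where they do the work, as an engineer would, in place of code of your own. Each camera call takes 0.05 s, during which the arm holds its last target. There are 200 camera calls.

## Working session

There is one attempt and no reset: what is moved stays moved. The work goes in short steps, Python scripts to look and compute and a shell command to move; the robot and the scene stay as the last step left them, time stands still between calls to the robot, and variables do not carry over. Pictures are saved under pics/ and viewed, at most 10 in all, crops included, and the job is handed in when it is done.

```bash
mkdir -p pics; cat > h.py <<'E'
import numpy as np, cv2
from workcell import status, optics, ctrl
from scipy.spatial.transform import Rotation as R
def cam(im, obs=None):
    if 'hand_eye' in im:
        H=np.array(im['hand_eye']); Rt=R.from_rotvec(obs['orientation']).as_matrix()
        return Rt@H[:3,:3], Rt@H[:3,3]+np.array(obs['ee_pos'])
    Rm=R.from_rotvec(np.ravel(im['rvec'])).as_matrix(); return Rm.T, -Rm.T@np.ravel(im['tvec'])
def ray(im,uv,obs=None):
    d=np.array([(uv[0]-im['cx'])/im['fx'],(uv[1]-im['cy'])/im['fy']]); s=d.copy()
    for _ in range(20): s=d/(1+im['k1']*(s@s))
    Rm,c=cam(im,obs); return c, Rm@np.array([s[0],s[1],1])
def onz(im,uv,z,obs=None):
    c,d=ray(im,uv,obs); return c+d*(z-c[2])/d[2]
def save(im,name): cv2.imwrite('pics/'+name,im['frame'][:,:,::-1])
E
python3 - <<'E'
from h import *
import pickle
o=status.get_obs(); print(o)
ims={n:optics.get_image(n) for n in('scene','top','wrist')}
pickle.dump((o,ims),open('i0.pkl','wb'))
for n in ims: save(ims[n],n+'0.png'); print(n,cam(ims[n],o)[1], ims[n]['fx'])
E
```

```text
{'t': 0.0, 'qpos': array([ 1.09500180e+00,  4.23783391e-01,  1.63068245e+00,  3.88777074e-06,
        1.08858119e+00, -1.89999581e-02]), 'qvel': array([-5.84157072e-04,  1.45001061e-03,  1.83038529e-03,  8.88265523e-06,
        3.24202995e-04, -1.08758661e-03]), 'joint_torque': array([-3.22026935e-04, -5.44623756e+01, -2.73675835e+01,  6.43165922e-02,
        2.26949737e-02, -1.61694770e-04]), 'ee_pos': array([275.38559973, 560.42412071, 203.84054561]), 'orientation': array([-7.11230303e-01, -3.05965560e+00,  2.21339306e-03]), 'ft_force': array([0.48812878, 0.91767037, 0.06623097]), 'moment': array([0.04362024, 0.02259039, 0.01264084]), 'grasp_force': 0.0, 'width': 87.76757361079956}
scene [  90.07913534 -156.73319585  669.14559733] 425.42791515183154
top [332.92617051 266.15394887 865.51186783] 423.87228867415064
wrist [215.69783276 590.39279313 384.37175936] 265.7158468763464
```

View pics/top0.png

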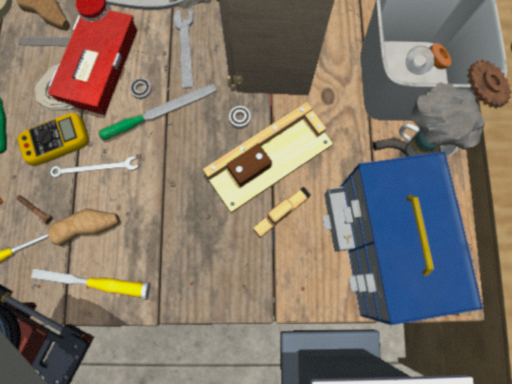

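View pics/scene0.png

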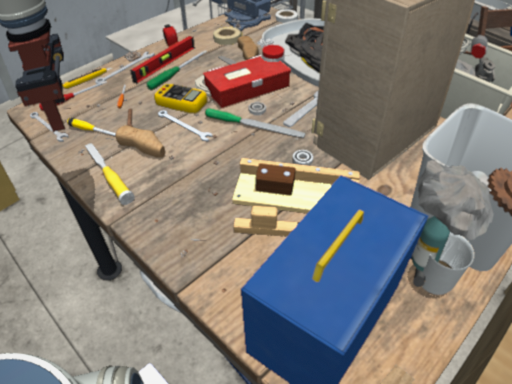

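The top view shows the board around (268,158), the block at (249,165), the stick from (262,230) to (307,192), and a blue toolbox close to the right of the stick. Next I'll zoom in on the top view.

```bash
python3 - <<'E'
from h import *
import pickle
o,ims=pickle.load(open('i0.pkl','rb'))
f=ims['top']['frame'][90:245,190:345,::-1]
f=cv2.resize(f,None,fx=3.8,fy=3.8,interpolation=cv2.INTER_CUBIC)
for k in range(0,155,20):
    cv2.putText(f,str(190+k),(int(k*3.8),10),0,.35,(255,0,0)); cv2.putText(f,str(90+k),(0,int(k*3.8)+4),0,.35,(255,0,0))
cv2.imwrite('pics/crop0.png',f)
E
```

```text
(no output)
```

View pics/crop0.png

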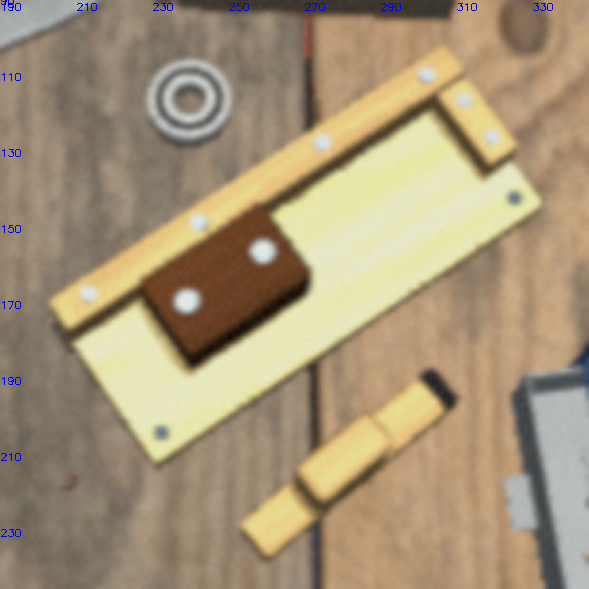

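```bash
python3 - <<'E'
from h import *
import pickle
o,ims=pickle.load(open('i0.pkl','rb')); im=ims['top']
P=lambda x,y,z: onz(im,(190+x/3.8-.37,90+y/3.8-.37),z)[:2]
src=[];dst=[]
for uv,b,z in [((157,465),(-130,-50),15),((542,203),(130,-50),15),((50,303),(-130,50),45),((443,45),(130,50),45)]:
    src.append(b);dst.append(P(*uv,z))
A,_=cv2.estimateAffinePartial2D(np.float32(src),np.float32(dst)); print(A, np.hypot(A[0,0],A[1,0]))
th=np.arctan2(A[1,0],A[0,0]); print('board ang',np.degrees(th),A[:,2]); print('res',np.array(src)@A[:,:2].T+A[:,2]-dst)
tb=lambda p: np.array([[np.cos(th),np.sin(th)],[-np.sin(th),np.cos(th)]])@(p-A[:,2])
for uv in [(140,285),(262,203),(310,270),(192,355)]: print('blk',tb(P(*uv,55)))
for uv in [(187,301),(263,251)]: print('scr',tb(P(*uv,56)))
h=(P(240,525,20)+P(268,558,20))/2; n=(P(430,370,20)+P(457,402,20))/2
d=n-h; print('stick',h,n,np.linalg.norm(d),np.degrees(np.arctan2(d[1],d[0])),'org',h+d*60/135)
g=np.array([P(*u,62) for u in [(297,470),(362,417),(390,445),(322,503)]]); print('grip',g.mean(0),np.degrees(np.arctan2(*(g[1]+g[2]-g[0]-g[3])[::-1])), tb(g.mean(0)))
print('tool axes',R.from_rotvec(o['orientation']).as_matrix())
E
```

```text
[[ 5.62566254e-01  8.18594994e-01  5.93879227e+02]
 [-8.18594994e-01  5.62566254e-01  2.37341911e+02]] 0.9932666073821247
board ang -55.5018301597568 [593.87922668 237.34191132]
res [[ 0.10309788 -0.42560053]
 [-0.31878508 -0.06892344]
 [ 0.08708911  0.34265922]
 [ 0.12859331  0.15187002]]
blk [-85.36174935  27.6163219 ]
blk [-7.13882447 28.22715475]
blk [ -7.61197986 -16.45858785]
blk [-84.2705506  -19.03820487]
scr [-70.185725     6.14831061]
scr [-22.08391598   5.88055524]
stick [437.73174814 264.38288344] [521.1450628  161.86821243] 132.16292534410894 -50.865716828220066 org [474.80433243 218.82080743]
grip [474.3787415  219.23473841] -50.359100757229385 [ -52.75975132 -108.74118038]
tool axes [[-8.97470129e-01  4.41074732e-01 -6.69230906e-04]
 [ 4.41075239e-01  8.97469201e-01 -1.29125856e-03]
 [ 3.10726034e-05 -1.45404717e-03 -9.99998942e-01]]
```

```bash
python3 - <<'E'
from h import *
import pickle
o,ims=pickle.load(open('i0.pkl','rb')); t,s=ims['top'],ims['scene']
def tri(a,b):
    c1,d1=ray(t,a);c2,d2=ray(s,b); k=np.linalg.lstsq(np.c_[d1,-d2],c2-c1,rcond=None)[0]
    p,q=c1+k[0]*d1,c2+k[1]*d2; return ((p+q)/2).round(), np.linalg.norm(p-q).round()
for a,b in [((355,165),(345,180)),((385,322),(245,290)),((412,198),(357,213)),((445,153),(423,222))]: print(tri(a,b))
print('latch',onz(t,(326,225),130),onz(t,(326,225),80),'cab',onz(t,(275,93),0))
Rm=R.from_rotvec(o['orientation']).as_matrix()
# approach: x_tool direction choices along stick
a=np.radians(-50.5)
for sg in(1,-1):
    xt=sg*np.array([np.cos(a),np.sin(a),0]); z=np.array([0,0,-1.]); T=np.c_[xt,np.cross(z,xt),z]
    print(sg,R.from_matrix(Rm.T@T).as_rotvec())
print('shift xy above stick @z140',Rm.T@(np.array([475,219,140])-o['ee_pos']), o['qpos'])
E
```

```text
(array([533.,  95., 183.]), np.float64(10.0))
(array([278.,  63., 186.]), np.float64(7.0))
(array([464.,  21., 221.]), np.float64(3.0))
(array([544., -51., 192.]), np.float64(8.0))
latch [435.82565941 142.74729055 130.        ] [442.82075313 134.35812216  80.        ] cab [748.83509876 221.57515548   0.        ]
1 [-3.83559557e-04 -1.98442065e-03 -2.71699712e+00]
-1 [-1.43873365e-03  2.78086222e-04  4.24594820e-01]
shift xy above stick @z140 [-329.74367091 -218.27993737   64.14775679] [ 1.09500180e+00  4.23783391e-01  1.63068245e+00  3.88777074e-06
  1.08858119e+00 -1.89999581e-02]
```

```bash
python3 - <<'E'
from h import *
import pickle
o,ims=pickle.load(open('i0.pkl','rb'))
f=ims['top']['frame'][140:330,300:490,::-1]
f=cv2.resize(f,None,fx=3,fy=3,interpolation=cv2.INTER_CUBIC)
w=cv2.resize(ims['wrist']['frame'][:,:,::-1],None,fx=.4,fy=.4)
cv2.imwrite('pics/crop1.png',f)
E
```

```text
(no output)
```

View pics/crop1.png

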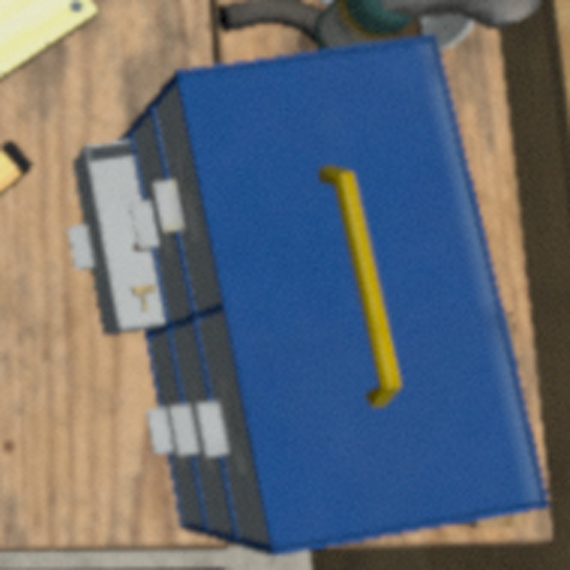

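The grey drawer pulled out of the toolbox (about (325–355, 187–250)) is the lowest of three, so it stands at most about 60 mm high. The gripper body passes above it. Next: move over the stick.

```bash
python3 -m inch '[[[-40,-26,8,0,0,0.1,100],[-80,-52,16,0,0,0.2,100],[-120,-78,24,0,0,0.3,100],[-160,-105,32,0,0,0.425,100],[-200,-131,40,0,0,0.425,100],[-240,-157,48,0,0,0.425,100],[-280,-184,56,0,0,0.425,100],[-315,-208,62,0,0,0.425,100],[-330,-218,64,0,0,0.425,100],[-330,-218,64,0,0,0.425,100],[-330,-218,64,0,0,0.425,100],[-330,-218,64,0,0,0.425,100],[-330,-218,64,0,0,0.425,100],[-330,-218,64,0,0,0.425,100]]]'
python3 - <<'E'
from h import *
import pickle
o=status.get_obs(); im=optics.get_image('wrist'); save(im,'w1.png'); pickle.dump((o,im),open('i1.pkl','wb'))
print(o['ee_pos'],R.from_rotvec(o['orientation']).as_matrix().round(4),o['qpos'])
E
```

```text
t: 1.55
ee_pos: [475.3, 220.6, 140.7]
orientation: [1.338, 2.842, 0.0]
ft_force: [-0.2, -0.2, 0.1]
width: 87.8
grasp_force: 0.0
[475.28485659 220.59955061 140.70586518] [[-6.370e-01  7.709e-01  2.000e-04]
 [ 7.709e-01  6.370e-01  1.000e-04]
 [-0.000e+00  2.000e-04 -1.000e+00]] [ 4.11809462e-01  3.64832816e-01  1.90078313e+00  6.19708833e-05
  8.75754645e-01 -2.78769641e-01]
```

View pics/w1.png

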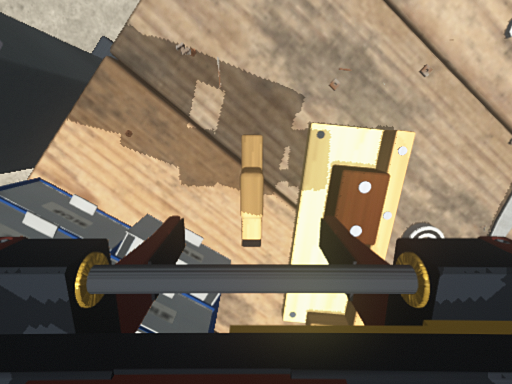

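The stick sits between the open fingers: grip top at about (242–263, 168–210), heel at (252,135), nose cap at (252,243). Cross-check its position from this picture.

```bash
python3 - <<'E'
from h import *
import pickle
o,im=pickle.load(open('i1.pkl','rb'))
Rm=R.from_rotvec(o['orientation']).as_matrix()
for n,uv,z in [('gt',(253,168),62),('gb',(252,210),62),('heel',(252,135),20),('nose',(251.5,240),20),('scr',(365,187),56),('scr',(356,231),56)]:
    p=onz(im,uv,z,o); print(n,p.round(1),(Rm.T@(p-o['ee_pos'])).round(1))
p=np.array([475,219,48]);print((Rm.T@(p-o['ee_pos'])).round(1))
E
```

```text
gt [459.1 242.9  62. ] [27.5  1.7 78.7]
gb [485.9 208.9  62. ] [-15.8   0.7  78.7]
heel [439.1 265.7  20. ] [ 57.8   0.9 120.7]
nose [518.4 168.6  20. ] [-6.760e+01  1.000e-01  1.207e+02]
scr [560.5 299.8  56. ] [  6.8 116.1  84.7]
scr [587.5 259.8  56. ] [-41.3 111.5  84.7]
[-1.1 -1.3 92.7]
```

```bash
python3 -m inch '[[[1,0,25,0,0,0,75],[2,0,50,0,0,0,75],[2,0,70,0,0,0,75],[2,0,85,0,0,0,75],[2,0,92,0,0,0,75],[2,0,92,0,0,0,75],[2,0,92,0,0,0,75],[2,0,92,0,0,0,0],[2,0,92,0,0,0,0],[2,0,92,0,0,0,0],[2,0,92,0,0,0,0],[2,0,92,0,0,0,0],[2,0,92,0,0,0,0],[2,0,92,0,0,0,0],[2,0,92,0,0,0,0],[2,0,92,0,0,0,0],[2,0,92,0,0,0,0]]]'
```

```text
t: 3.3
ee_pos: [474.4, 221.3, 48.6]
orientation: [-1.341, -2.841, 0.0]
ft_force: [0.4, 0.1, -0.1]
width: 0.5
grasp_force: 0.0
```

The fingers shut on nothing (width 0.5 mm), so I'll look.

```bash
python3 - <<'E'
from h import *
import pickle
o=status.get_obs(); im=optics.get_image('wrist'); t=optics.get_image('top'); s=optics.get_image('scene'); pickle.dump((o,im,t,s),open('i2.pkl','wb'))
a=cv2.resize(im['frame'][:,:,::-1],(400,300)); b=cv2.resize(t['frame'][90:270,180:400,::-1],(400,300),interpolation=cv2.INTER_CUBIC); c=cv2.resize(s['frame'][100:260,180:380,::-1],(400,300),interpolation=cv2.INTER_CUBIC)
cv2.imwrite('pics/m2.png',np.vstack([np.hstack([a,b]),np.hstack([c,c*0])]))
E
```

```text
(no output)
```

View pics/m2.png

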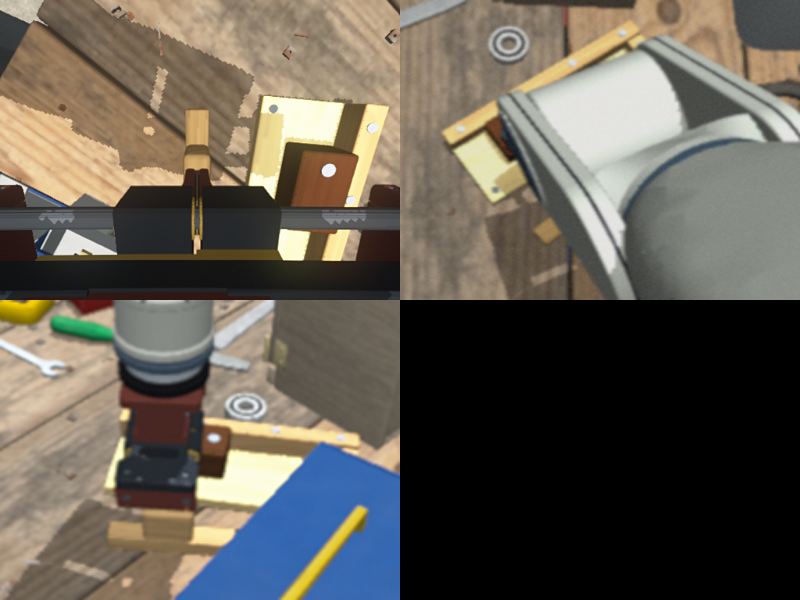

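```bash
python3 - <<'E'
from h import *
import pickle
o,im,t,s=pickle.load(open('i2.pkl','rb'))
def proj(im,p,o=None):
    Rm,c=cam(im,o); q=Rm.T@(np.array(p)-c); x=q[:2]/q[2]; x=x*(1+im['k1']*(x@x)); return (x*[im['fx'],im['fy']]+[im['cx'],im['cy']]).round(1)
e=o['ee_pos']; print(o['t'],e,o['qpos'],o['width'])
a=np.radians(-50.5);u=np.array([np.cos(a),np.sin(a)])
for n,p in [('tcp',e),('tip',e-[0,0,19]),('gripTopHeel',[*(np.array([475,219])-25*u),62]),('gripTopNose',[*(np.array([475,219])+25*u),62]),('nose',[*(np.array([475,219])+75*u),20]),('heel',[*(np.array([475,219])-60*u),20])]:
    w=proj(im,p,o); q=proj(s,p); print(n,'wrist',w*[400/512,300/384],'scene',(q-[180,100])*[2,1.875]+[0,300])
save(s,'s2.png')
f=np.hstack([cv2.resize(s['frame'][170:250,220:300,::-1],(400,400),interpolation=cv2.INTER_CUBIC),cv2.resize(im['frame'][130:340,200:300,::-1],(190,400),interpolation=cv2.INTER_CUBIC)])
cv2.imwrite('pics/m3.png',f)
E
```

```text
3.3 [474.38431119 221.25088873  48.55721705] [ 4.13667855e-01  5.17055279e-01  1.94377384e+00  2.20002957e-06
  6.80794986e-01 -2.75291994e-01] 0.45550955464491577
tcp wrist [196.25 173.75] scene [163.8    513.9375]
tip wrist [196.328125 167.1875  ] scene [163.8  525.75]
gripTopHeel wrist [195.078125 153.4375  ] scene [139.8    504.5625]
gripTopNose wrist [195.234375 207.734375] scene [192.     507.5625]
nose wrist [195.625   228.59375] scene [242. 537.]
heel wrist [195.234375 108.28125 ] scene [105.6  528.75]
```

View pics/m3.png

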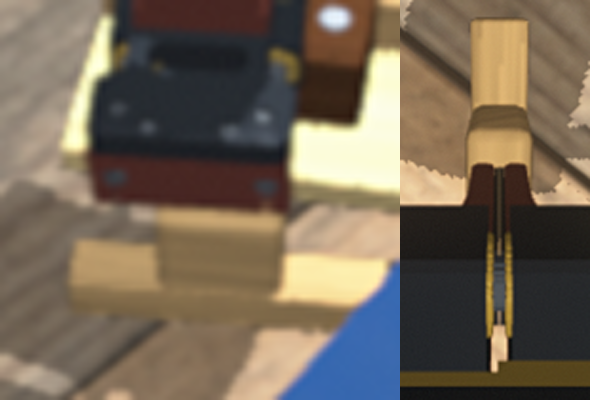

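```bash
python3 - <<'E'
from h import *
import pickle
print(ctrl.tcp_to_tips)
o,im,t,s=pickle.load(open('i2.pkl','rb'))
def proj(im,p,o=None):
    Rm,c=cam(im,o); q=Rm.T@(np.array(p)-c); x=q[:2]/q[2]; x=x*(1+im['k1']*(x@x)); return (x*[im['fx'],im['fy']]+[im['cx'],im['cy']]).round(1)
Rm=R.from_rotvec(o['orientation']).as_matrix();e=o['ee_pos']
for p in [(10,0,19),(10,0,0),(10,0,-20),(0,37,-61),(37,89,-61),(37,-89,-61),(-37,-89,-61),(-37,89,-61)]:
    P=e+Rm@np.array(p,float); q=proj(s,P); w=proj(im,P,o); print(p,'wrist crop',((w-[200,130])*1.9+[400,0]).round(),'scene crop',((q-[220,170])*5).round())
E
```

```text
19.0
(10, 0, 19) wrist crop [497. 136.] scene crop [184. 250.]
(10, 0, 0) wrist crop [497. 150.] scene crop [183. 218.]
(10, 0, -20) wrist crop [497. 168.] scene crop [183. 184.]
(0, 37, -61) wrist crop [639. 257.] scene crop [217.  40.]
(37, 89, -61) wrist crop [864. 119.] scene crop [135. -56.]
(37, -89, -61) wrist crop [129. 120.] scene crop [ 78. 293.]
(-37, -89, -61) wrist crop [177. 379.] scene crop [296. 308.]
(-37, 89, -61) wrist crop [818. 378.] scene crop [322. -46.]
```

```bash
python3 -m inch '[[[0,0,0,0,0,0,40],[0,0,0,0,0,0,40],[0,0,0,0,0,0,40],[0,0,0,0,0,0,40],[0,0,0,0,0,0,75],[0,0,0,0,0,0,75],[0,0,0,0,0,0,75],[0,0,0,0,0,0,75]]]'; python3 - <<'E'
from h import *
im=optics.get_image('wrist'); s=optics.get_image('scene')
f=np.hstack([cv2.resize(s['frame'][170:250,220:300,::-1],(400,400),interpolation=cv2.INTER_CUBIC),cv2.resize(im['frame'][:,100:400,::-1],(390,400),interpolation=cv2.INTER_CUBIC)])
cv2.imwrite('pics/m4.png',f)
E
```

```text
t: 4.25
ee_pos: [474.4, 221.3, 48.6]
orientation: [1.341, 2.841, 0.0]
ft_force: [-0.6, -0.1, -0.5]
width: 60.8
grasp_force: 0.0
```

View pics/m4.png

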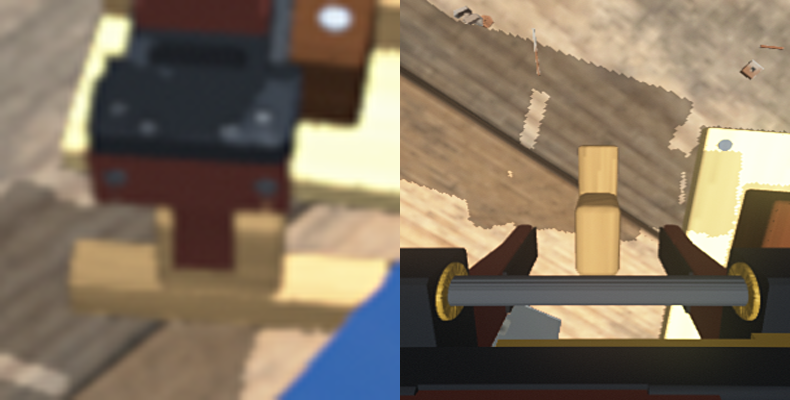

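The fingers do straddle the grip: in the scene crop one finger stands in front of it at (205,240). Yet the shut picture showed them sunk into it. I'll close again in small steps.

```bash
python3 -m inch '[[[0,0,0,0,0,0,50],[0,0,0,0,0,0,50],[0,0,0,0,0,0,40],[0,0,0,0,0,0,35],[0,0,0,0,0,0,30],[0,0,0,0,0,0,28],[0,0,0,0,0,0,26],[0,0,0,0,0,0,24],[0,0,0,0,0,0,22],[0,0,0,0,0,0,20],[0,0,0,0,0,0,20],[0,0,0,0,0,0,20]]]'
```

```text
t: 5.55
ee_pos: [474.4, 221.3, 48.6]
orientation: [1.341, 2.841, 0.0]
ft_force: [0.1, -0.5, 0.1]
width: 17.8
grasp_force: 0.0
```

```bash
python3 -m inch '[[[0,0,0,0,0,0,70],[0,0,0,0,0,0,70],[0,0,0,0,0,0,70],[0,0,0,0,0,0,70],[0,0,0,0,0,0,70],[0,0,6,0,0,0,70],[0,0,12,0,0,0,70],[0,0,18,0,0,0,70],[0,0,22,0,0,0,70],[0,0,22,0,0,0,70],[0,0,22,0,0,0,40],[0,0,22,0,0,0,25],[0,0,22,0,0,0,10],[0,0,22,0,0,0,10],[0,0,22,0,0,0,10],[0,0,22,0,0,0,10],[0,0,22,0,0,0,10]]]'
```

```text
t: 7.25
ee_pos: [474.5, 221.3, 26.7]
orientation: [1.341, 2.841, 0.0]
ft_force: [0.0, 0.2, 1.4]
width: 23.6
grasp_force: 30.0
```

Now it holds: 23.6 mm at 30 N, on the strip. Lift it, carry it high to behind the block, then look.

```bash
python3 -m inch '[[[0,0,-10,0,0,0,10],[0,0,-25,0,0,0,10],[0,0,-45,0,0,0,10],[0,0,-65,0,0,0,10],[0,0,-80,0,0,0,10],[0,0,-80,0,0,0,10],[20,19,-80,0,0,0.02,10],[40,38,-80,0,0,0.04,10],[60,57,-80,0,0,0.06,10],[80,76,-80,0,0,0.086,10],[100,95,-80,0,0,0.086,10],[118,112,-80,0,0,0.086,10],[125,119,-80,0,0,0.086,10],[125,119,-80,0,0,0.086,10],[125,119,-80,0,0,0.086,10],[125,119,-80,0,0,0.086,10]]]'; python3 - <<'E'
from h import *
import pickle
o=status.get_obs();im=optics.get_image('wrist'); s=optics.get_image('scene'); t=optics.get_image('top'); pickle.dump((o,im,t,s),open('i3.pkl','wb'))
f=np.vstack([cv2.resize(s['frame'][90:250,180:340,::-1],(300,300),interpolation=cv2.INTER_CUBIC),cv2.resize(im['frame'][:,:,::-1],(300,225))])
g=cv2.resize(t['frame'][80:260,160:340,::-1],(480,480),interpolation=cv2.INTER_CUBIC); g=np.vstack([g,np.zeros((45,480,3),np.uint8)])
cv2.imwrite('pics/m5.png',np.hstack([f,g]))
E
```

```text
t: 8.85
ee_pos: [486.5, 392.0, 106.3]
orientation: [-1.462, -2.78, 0.002]
ft_force: [-0.7, -0.4, -1.5]
width: 23.8
grasp_force: 30.0
```

View pics/m5.png

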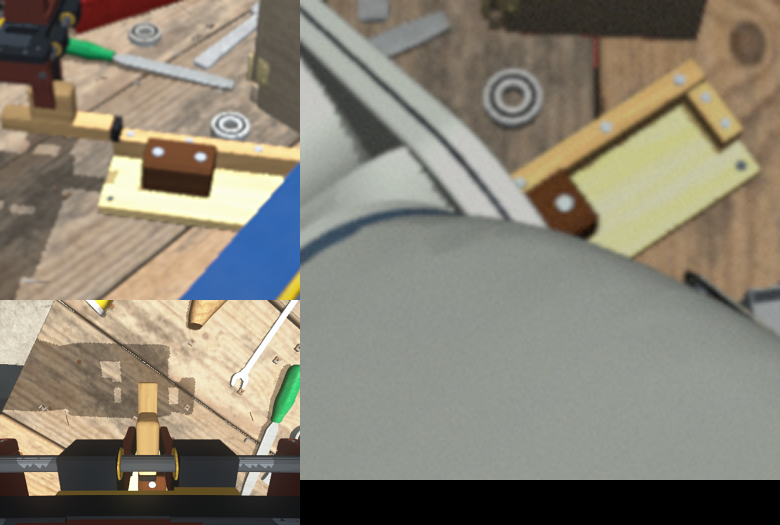

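The stick hangs level in the hand: nose cap at (117,127) in the scene crop, heel at (148,383) in the wrist crop. The block has not moved.

```bash
python3 - <<'E'
from h import *
import pickle
o,im,t,s=pickle.load(open('i3.pkl','rb'))
Rm=R.from_rotvec(o['orientation']).as_matrix(); e=o['ee_pos']
f=lambda p:(Rm.T@(p-e)).round(1)
zb=e[2]-26.7
print('heel',f(onz(im,(252.6,141.7),zb+20,o)))
print('nose bottom near',f(onz(s,(180+119*.5333,90+141*.5333),zb)),'top far', f(onz(s,(180+121*.5333,90+116*.5333),zb+20)))
th=np.radians(-55.5);c,sn=np.cos(th),np.sin(th);B=np.array([[c,sn],[-sn,c]])
print('tcp in board',B@(e[:2]-[593.9,237.3]),e[2],'stick ang',np.degrees(np.arctan2(-Rm[1,0],-Rm[0,0])), Rm.round(3))
g=np.array([-190,-1.]); w=B.T@g+[593.9,237.3]; print(w,f(np.array([*w,50.0])))
E
```

```text
heel [56.8  1.   6.7]
nose bottom near [-78.7  -8.9  26.7] top far [-77.7   9.8   6.7]
tcp in board [-188.36123549   -0.8772917 ] 106.28174421799318 stick ang -55.49523193914273 [[-0.566  0.824 -0.001]
 [ 0.824  0.566 -0.001]
 [-0.    -0.001 -1.   ]]
[485.4586888 393.3175696] [ 1.7 -0.1 56.3]
```

```bash
python3 -m inch '[[[0,0,15,0,0,0,10],[0,0,30,0,0,0,10],[0,0,45,0,0,0,10],[0,0,53,0,0,0,10],[0,0,55,0,0,0,10],[0,0,55,0,0,0,10],[0,0,55,0,0,0,10],[-4,0,55,0,0,0,10],[-8,0,55,0,0,0,10],[-12,0,55,0,0,0,10],[-16,0,55,0,0,0,10],[-18,0,55,0,0,0,10],[-20,0,55,0,0,0,10],[-22,0,55,0,0,0,10],[-24,0,55,0,0,0,10],[-26,0,55,0,0,0,10],[-28,0,55,0,0,0,10],[-30,0,55,0,0,0,10]]]'
```

```text
t: 10.8
ee_pos: [503.6, 368.8, 51.6]
orientation: [-1.461, -2.781, -0.0]
ft_force: [-1.5, 2.4, -1.2]
width: 23.7
grasp_force: 30.0
```

Contact: about 2.8 N against the feed. Push on with a slight drift towards the fence.

```bash
python3 -m inch '[[[-3,0.1,0,0,0,0,10],[-6,0.3,0,0,0,0,10],[-9,0.5,0,0,0,0,10],[-12,0.6,0,0,0,0,10],[-15,0.8,0,0,0,0,10],[-18,1,0,0,0,0,10],[-21,1,0,0,0,0,10],[-24,1,0,0,0,0,10],[-27,1,0,0,0,0,10],[-30,1,0,0,0,0,10],[-33,1,0,0,0,0,10],[-36,1,0,0,0,0,10],[-39,1,0,0,0,0,10],[-42,1,0,0,0,0,10],[-45,1,0,0,0,0,10]]]'
python3 - <<'E'
from h import *
o=status.get_obs();im=optics.get_image('top');s=optics.get_image('scene')
th=np.radians(-55.5);c,sn=np.cos(th),np.sin(th);B=np.array([[c,sn],[-sn,c]])
print(B@(o['ee_pos'][:2]-[593.9,237.3]))
for n,i in(('top',im),('scene',s)):
    v=i['frame'].astype(int); m=((v[:,:,0]-v[:,:,2]>25)&(v.sum(2)<260)&(v[:,:,0]>50)).astype(np.uint8)
    # screw heads: bright pixels within filled block blob
    y0,y1,x0,x1=(100,220,200,340) if n=='top' else (130,230,230,360)
    k=np.zeros_like(m);k[y0:y1,x0:x1]=m[y0:y1,x0:x1]
    for cc in cv2.findContours(k,cv2.RETR_EXTERNAL,cv2.CHAIN_APPROX_NONE)[0]:
        if cv2.contourArea(cc)<100: continue
        fill=np.zeros_like(m);cv2.drawContours(fill,[cc],-1,1,-1); br=((v.min(2)>150)&(fill>0)).astype(np.uint8)
        N,_,st,ce=cv2.connectedComponentsWithStats(br)
        for j in range(1,N):
            if st[j,4]>5: print(n,ce[j],st[j,4],B@(onz(i,ce[j],56)[:2]-[593.9,237.3]))
save(s,'s6.png')
E
```

```text
t: 12.3
ee_pos: [530.3, 332.0, 51.6]
orientation: [1.461, 2.781, -0.0]
ft_force: [-2.0, 0.6, -2.6]
width: 23.6
grasp_force: 30.0
[-114.07957901    1.17636465]
scene [288.         173.45454545] 22 [-18.68987172   5.82325796]
scene [310.68181818 176.04545455] 22 [28.80371199  6.01738709]
```

The block is at x≈5, y≈5 and parallel to the fence. It needs 65 mm more.

```bash
python3 -m inch '[[[-3,0,0,0,0,0,10],[-6,0,0,0,0,0,10],[-9,0,0,0,0,0,10],[-12,0,0,0,0,0,10],[-15,0,0,0,0,0,10],[-18,0,0,0,0,0,10],[-21,0,0,0,0,0,10],[-24,0,0,0,0,0,10],[-27,0,0,0,0,0,10],[-30,0,0,0,0,0,10],[-33,0,0,0,0,0,10],[-36,0,0,0,0,0,10],[-39,0,0,0,0,0,10],[-42,0,0,0,0,0,10],[-45,0,0,0,0,0,10],[-48,0,0,0,0,0,10],[-51,0,0,0,0,0,10],[-54,0,0,0,0,0,10],[-57,0,0,0,0,0,10]]]'; python3 -m inch '[[[-1,0,0,0,0,0,10],[-2,0,0,0,0,0,10],[-3,0,0,0,0,0,10],[-4,0,0,0,0,0,10],[-5,0,0,0,0,0,10],[-5,0,0,0,0,0,10]]]'
```

```text
t: 14.3
ee_pos: [562.6, 285.0, 51.6]
orientation: [-1.462, -2.781, 0.0]
ft_force: [-2.6, 1.9, -0.0]
width: 23.5
grasp_force: 30.0
t: 14.9
ee_pos: [565.3, 281.0, 51.5]
orientation: [1.462, 2.781, -0.0]
ft_force: [-1.8, 0.5, -0.1]
width: 24.1
grasp_force: 30.0
```

```bash
python3 -m inch '[[[-1,0,0,0,0,0,10],[-2,0,0,0,0,0,10],[-2,0,0,0,0,0,10]]]';python3 -m inch '[[[-1,0,0,0,0,0,10],[-1.5,0,0,0,0,0,10],[-1.5,0,0,0,0,0,10]]]'; cat > blk.py <<'E'
from h import *
s=optics.get_image('scene'); B=np.array([[.5664,-.8241],[.8241,.5664]])
v=s['frame'].astype(int); m=(v.min(2)>150).astype(np.uint8)
N,_,st,ce=cv2.connectedComponentsWithStats(m)
for j in range(1,N):
    q=B@(onz(s,ce[j],56)[:2]-[593.9,237.3])
    if 5<st[j,4]<60 and abs(q[0])<130 and -30<q[1]<25: print(ce[j],st[j,4],q)
E
python3 blk.py
```

```text
t: 15.2
ee_pos: [566.5, 279.3, 51.5]
orientation: [1.462, 2.781, -0.0]
ft_force: [-1.2, 0.9, -0.6]
width: 24.3
grasp_force: 30.0
t: 15.5
ee_pos: [567.3, 278.1, 51.6]
orientation: [1.462, 2.781, -0.0]
ft_force: [-2.7, 1.7, -0.5]
width: 24.0
grasp_force: 30.0
[319. 177.] 21 [46.11358336  6.08565696]
[356.10526316 181.10526316] 19 [122.8420531   6.9181489]
```

```bash
python3 -m inch '[[[-1,0,0,0,0,0,10],[-2,0,0,0,0,0,10],[-2,0,0,0,0,0,10]]]'; python3 blk.py
```

```text
t: 15.85
ee_pos: [567.8, 277.5, 51.8]
orientation: [-1.462, -2.779, -0.001]
ft_force: [-5.9, 6.2, 1.9]
width: 23.9
grasp_force: 30.0
[319.30434783 177.2173913 ] 23 [46.78762355  5.54357381]
[356.10526316 181.10526316] 19 [122.8420531   6.9181489]
```

The block is against the stop (8.5 N) and on the fence. Retreat straight back, then lay the stick down on the clear bench behind the board.

```bash
python3 -m inch '[[[3,-0.3,0,0,0,0,10],[8,-1,0,0,0,0,10],[18,-1,0,0,0,0,10],[30,-1,0,0,0,0,10],[45,-1,0,0,0,0,10],[60,-1,0,0,0,0,10],[75,-3,0,0,0,0,10],[90,-6,0,0,0,0,10],[105,-9,0,0,0,0,10],[120,-12,0,0,0,0,10],[135,-15,0,0,0,0,10],[150,-18,0,0,0,0,10],[165,-20,0,0,0,0,10],[177,-20,0,0,0,0,10],[180,-20,0,0,0,0,10],[180,-20,0,0,0,0,10],[180,-20,0,0,0,0,10]]]'; python3 blk.py;  python3 -m inch '[[[0,0,6,0,0,0,10],[0,0,12,0,0,0,10],[0,0,17,0,0,0,10],[0,0,20,0,0,0,10],[0,0,22,0,0,0,10],[0,0,23,0,0,0,10],[0,0,23,0,0,0,10],[0,0,23,0,0,0,10]]]'
```

```text
t: 17.6
ee_pos: [450.1, 413.3, 51.5]
orientation: [1.462, 2.781, -0.0]
ft_force: [0.7, 0.4, -0.7]
width: 24.1
grasp_force: 30.0
[319.30434783 177.2173913 ] 23 [46.78762355  5.54357381]
[355.15384615 180.61538462] 13 [120.86087741   8.03844551]
t: 18.45
ee_pos: [449.9, 413.6, 28.7]
orientation: [1.462, 2.781, 0.0]
ft_force: [-0.0, 0.3, -2.1]
width: 23.7
grasp_force: 30.0
```

```bash
python3 -m inch '[[[0,0,0.7,0,0,0,10],[0,0,1.4,0,0,0,10],[0,0,2,0,0,0,10],[0,0,2,0,0,0,10]]]'; python3 -m inch '[[[0,0,0,0,0,0,40],[0,0,0,0,0,0,60],[0,0,0,0,0,0,60],[0,0,0,0,0,0,60],[0,0,0,0,0,0,60],[0,0,0,0,0,0,60],[0,0,-10,0,0,0,60],[0,0,-25,0,0,0,60],[0,0,-45,0,0,0,60],[0,0,-75,0,0,0,60],[0,0,-110,0,0,0,60],[0,0,-150,0,0,0,60],[40,0,-180,0,0,0,60],[80,0,-180,0,0,0,60],[80,0,-180,0,0,0,60],[80,0,-180,0,0,0,60]]]'; python3 blk.py; python3 - <<'E'
from h import *
im=optics.get_image('wrist'); s=optics.get_image('scene')
cv2.imwrite('pics/m7.png',np.hstack([cv2.resize(s['frame'][90:290,100:360,::-1],(455,350),interpolation=cv2.INTER_CUBIC),cv2.resize(im['frame'][...,::-1],(340,255)).copy() if 0 else cv2.resize(im['frame'][...,::-1],(340,350))]))
E
```

```text
t: 18.85
ee_pos: [449.9, 413.6, 26.7]
orientation: [1.462, 2.781, 0.0]
ft_force: [-0.9, 0.3, 0.3]
width: 23.9
grasp_force: 30.0
t: 20.45
ee_pos: [404.0, 479.7, 207.7]
orientation: [1.459, 2.782, 0.001]
ft_force: [-0.2, 0.1, 0.7]
width: 52.4
grasp_force: 0.0
[319.45 177.35] 20 [47.11646226  5.19913425]
[355.36363636 180.81818182] 11 [121.30285612   7.50944533]
```

View pics/m7.png

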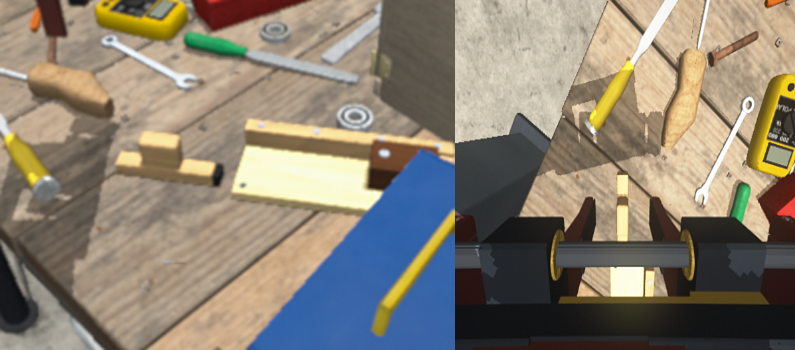

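The stick lies flat on the bench, with its nose at (218,174) short of the board at (235,190). The block is at the stop and the fence, and the gripper is clear.

```bash
python3 -c "
from workcell import ctrl; print(ctrl.close_job())"
```

```text
the job is handed in; nothing more can be done
None
```

The block sits against the end stop and the fence, the push stick lies flat on the bench off the board, and I handed the job in at about 20 s of the 54 s allowed; no verdict came back. The fingers closed straight through the stick's upright grip twice with no contact force, so I held the stick by its strip just below the grip instead.

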